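# Close the filter bay of the vacuum pump unit

## Task

The filter bay on top of the cream vacuum pump unit is open. Take the cover with the teal grip, hook its front lip well into the slot under the grey rail while its rear is still raised, then pivot it down and press its rear until the black catch snaps over it and it lies flat. Leave the cover with the orange grip where it is.

Things in the scene. Friction and masses are not known exactly. Their poses are not given: they have to be found in the camera images.
- cover_grip (a point): Cover to fit, loose, flat on the bench: cream plate 130 (x) by 84 (y) by 8 mm, 110 g. On its middle a teal grip fin, 40 long (x), 14 thick (y), its top 48 above the plate's underside. A teal lip, 76 wide, 4 thick, level with the underside, stands out 20 beyond the plate's front edge (x -85 to -65). Point: middle of the fin, 28 above the underside. x points from lip to rear edge (x +65), z up.
- slot (a point): Fixed cream pump unit, 230 by 150 mm, deck 70 above the bench. Point: middle of the rear lower edge of the grey rail over the slot, 6 above the deck; x runs from rail over bay to catch, z up. Slot under the rail, open to +x: 16 deep, 100 wide, its trough goes 40 below the deck and on to x +35. Push the lip well in. Seated cover: flat on deck, axes along these, grip at x 69 to 77, z +22.
- latch (a joint): Black spring catch, 30 wide, on the unit's deck at the bay's rear. Slides along the slot's x: 0 at rest, up to 0.014 m pushed back. Its face slopes up and away, from x 129, 13 above the deck, to x 148, 41 above it. The cover's rear edge pressed down (2 to 6 N) pushes it back; then it snaps over the plate's top and reads 0 again. Press the plate's top about 42 mm behind the fin's middle.
- spare_grip (a point): The wrong cover, loose on the bench, to be left alone: same plate and fin as the other, but the fin is orange and there is no lip. Point: middle of its fin, 28 mm above its underside; axes as for the other.
Mind the look-alikes: they are no part of the job. Leave any pink or purple look-alike of the part that bears cover_grip alone.

How it is judged:
By the outcome, as a careful person would: the job done as asked, in the order asked, and still so for the second after the job is handed in, with the robot touching nothing.
It also fails if it takes over 45 s, if anything falls off the work surface, if the arm or the gripper's body presses on something with over 40 N, if the wrist force passes 120 N, or if a joint passes its speed limit or range.

## Robot

A 7-joint arm with a two-finger parallel gripper is mounted at the origin on the work surface. World frame = base frame: x ahead of the robot, y to its left, z up, the work surface at z = 0. Lengths are in m, angles in degrees, forces in N, time in s.
With the tool pointing down it reaches from about 0.425 to 0.875 m from the base axis. Payload 4.7 kg.
Tool frame: the origin (TCP) lies on the mounting face of the last link; the fingertips stand 182 mm ahead of it and the grasp point (between the pads) lies 164 mm ahead of it; z points along the fingers, x is the direction in which the jaws open and shut, and the axes are right-handed (so a half turn about z gives the same grasp; the last joint's range is limited). The gripper opens to 87 mm and grips with 3 to 60 N. Pads are 19 mm wide; open, the fingers measure 117 mm over their backs; the gripper's body (75 mm by 190 mm) begins 51 mm behind the grasp point.
Start: joints at [-63.363, 18.392, -4.016, 83.108, 1.295, 78.541, -3.26], TCP at [0.283, 0.585, 0.405] pointing down, gripper open.
Joint ranges: [-163.93, 163.93], [-17.29, 119.83], [-79.2, 71.16], [3.27, 140.29], [-89.18, 269.18], [5.43, 117.66], [-154.24, 154.24]. Speed limits (degrees/s): [147.25, 147.25, 180, 180, 180, 180, 180].

## Interface

Orientations are given as [roll, pitch, yaw] about the fixed x, y, z axes, in that order (R = Rz(yaw) Ry(pitch) Rx(roll)).
In Python, from cell import status, cams, env, outline_of, landmark_of gives the robot as it stands. The module is installed in compiled form; this text tells all that it offers.
- The arm moves only by the tool jog_arm, never from a script. Its argument "rows" is a list of rows, each a list of 7 numbers: the closure, from 0 (fully open) to 1 (shut), then the shift along the tool's x, y, z in m, then the turn, a rotation vector about the tool's x, y, z in degrees. A call has 1 to 12 rows; each row shifts and turns the commanded pose from where the row before left it, along the tool's axes as they then stand; what a row does not reach is not made up. A row lasts 1/12 s, in which the tool goes at most 41.7 mm and 7.16 degrees, less where a joint would pass 70% of its speed; a pose out of reach is approached as far as the arm can. A call with a gripper value outside its range is refused whole. The fingers move at their own pace and stop on an object; "grip_force" is the grip in N (left out, the last holds). Time passes only in rows, so rows that do not move let the fingers close. It gives the time, the measured TCP pose, the force and the opening at its end, in the units of the state.
- status.get_obs(): the state, without advancing time (a new reading comes with each control period).
- cams.read_camera(name): name is "scene" or "top" or "wrist"; returns (picture, depth): 420x560x3 uint8, red, green, blue; 420x560 float32, m along the optical axis (not along the pixel's ray), 0 where there is no reading.
- cams.camera_params(name): a dict with "vfov" (degrees; the focal length in pixels is half the picture's height over the tangent of half this angle, whatever the lens; pixels are square), "cx", "cy" (the principal point, pixels), "k1" (the pictures are not rectified: a ray, as slopes to the right and down, at radius r is drawn at 1 + k1 r^2 times it, then the intrinsics apply), "eye" and "attitude" of the camera in the world. Camera axes: x right, y up, looking along -z (the intrinsics and any distortion apply to the point x, -y, -z); pixel columns grow to the right and rows downward; lengths in m; the calibration is good to about 2 mm. A picture is of the moment at which its call begins: read the wrist's pose just before it. camera_params takes no time and is no camera call; for the wrist camera it gives the pose at the moment of the call.
- env.sign_off(): hands the job in, once; it reports no verdict.
Trained networks look in the newest picture that a camera, given by its name, has taken for a name from the list of things; names that differ only in an ending like _2 or _b are one class to them, and where a whole thing is asked for, a point or a joint stands for the part that bears it (a point fixed in the world has none). Each returns a list of dicts, best first, with "conf" (0 to 1); they miss things now and then, are a little off and sometimes report something else, mostly with a low value. They report only what shows in the picture. A call takes as long as a camera call. They do not tell look-alikes from the thing itself.
- outline_of(camera, name): "pixels" (420x560 bool, what is visible of it) and "box" ([left, top, right, bottom] in pixels, round what is visible of it).
- landmark_of(camera, name): "position" ([row, column] in pixels: a listed point, or the origin of a listed thing).
The state is a dict: "time_s": time; "qpos": joint angles; "joint_velocities": joint speeds; "effort": joint torques, N m; "tool_pos": TCP position; "tool_rot": TCP orientation; "force": force on the tool from outside, world axes, zero at the start; "wrist_torque": the same for the moment, N m; "grip_width": finger opening in m.
Only numpy, scipy, OpenCV 4.12 (cv2) and the standard library are available. Lean on these libraries where they do the work, as an engineer would, in place of code of your own. Each camera call takes 0.05 s, during which the arm holds its last target. There are 200 camera calls.

## Working session

There is one attempt and no reset: what is moved stays moved. The work goes in short steps, Python scripts to look and compute and a tool call to move; the robot and the scene stay as the last step left them, time stands still between calls to the robot, and variables do not carry over. Pictures are saved under pics/ and viewed, about 8 in all and at most 12, crops included, and the job is handed in when it is done.

Besides the shell and the picture viewer there is one more tool, called after "Request:" in YAML: its name, and indented under it one key for each argument. jog_arm: Moves the arm, as the interface text tells. Its arguments: {"type":"object","properties":{"rows":{"type":"array"},"grip_force":{"type":"number"}},"required":["rows"]}

```bash
mkdir -p pics
cat > h.py <<'E'
import numpy as np, cv2
from cell import status, cams, env, outline_of, landmark_of
from scipy.spatial.transform import Rotation as R
def look(n):
    p=cams.camera_params(n); im,d=cams.read_camera(n); return im,d,p
def att(p):
    a=np.array(p["attitude"],float)
    return a if a.shape==(3,3) else (R.from_euler('xyz',a,degrees=True).as_matrix() if a.size==3 else R.from_quat(a).as_matrix())
def K(p,h=420):
    f=h/2/np.tan(np.radians(p["vfov"])/2); return np.array([[f,0,p["cx"]],[0,f,p["cy"]],[0,0,1.]]),np.array([p["k1"],0,0,0,0.])
def rays(p,uv):
    k,dc=K(p); s=cv2.undistortPoints(np.array(uv,float).reshape(-1,1,2),k,dc)[:,0]
    return np.c_[s[:,0],-s[:,1],-np.ones(len(s))]
def pts(p,uv,z): return np.array(p["eye"])+(rays(p,uv)*np.array(z).reshape(-1,1))@att(p).T
def plane(p,uv,h):
    r=rays(p,uv)@att(p).T; e=np.array(p["eye"]); return e+r*((h-e[2])/r[:,2])[:,None]
def proj(p,X):
    c=(np.array(X).reshape(-1,3)-np.array(p["eye"]))@att(p); k,dc=K(p)
    return cv2.projectPoints(c*[1,-1,-1],np.zeros(3),np.zeros(3),k,dc)[0][:,0]
def save(n,im): cv2.imwrite("pics/"+n+".png",im[:,:,::-1])
E
python3 - <<'E'
from h import *
print(status.get_obs())
for n in("top","scene"):
    im,d,p=look(n); save(n+"0",im); print(n,p)
    for t in("cover_grip","slot","latch","spare_grip"):
        for r in landmark_of(n,t)[:3]:
            v,u=r["position"]; z=d[int(round(v)),int(round(u))]
            print(t,round(r["conf"],2),np.round([v,u]),pts(p,[[u,v]],z)[0].round(3))
E
```

```text
{'time_s': 0.0, 'qpos': array([-63.36384206,  18.43866152,  -4.01511838,  83.17595018,
         1.29475682,  78.5417302 ,  -3.26031919]), 'joint_velocities': array([ 0.02721543, -0.05104507, -0.04440254,  0.00685084,  0.0390056 ,
        0.05780863, -0.02509308]), 'effort': array([-3.55806715e-04, -4.91296041e+01, -4.03811065e-01, -3.12521803e+01,
       -6.38586958e-02,  4.39503312e-02,  1.92426464e-04]), 'tool_pos': array([0.28312785, 0.58485742, 0.40365646]), 'tool_rot': array([1.79994229e+02, 1.11110528e-01, 6.41728495e+01]), 'force': array([-0.24930267,  0.64811341, -1.10862808]), 'wrist_torque': array([-0.04593066, -0.0036939 , -0.03161346]), 'grip_width': 0.08706100459300754}
top {'vfov': 42.92357247021411, 'cx': 274.9558637367769, 'cy': 215.416500395132, 'k1': -0.08115968772084597, 'eye': array([ 0.28739653, -0.04982888,  1.24501685]), 'attitude': array([  8.16982222,  -0.98104108, -90.74301013])}
cover_grip 0.84 [283. 312.] [ 0.307 -0.157  0.014]
cover_grip 0.76 [124. 238.] [0.673 0.011 0.049]
cover_grip 0.73 [186. 293.] [ 0.525 -0.114  0.052]
slot 0.55 [205. 136.] [0.489 0.247 0.03 ]Traceback (most recent call last):
  File "<stdin>", line 6, in <module>
ValueError: it knows: cover_grip, slot, spare_grip
```

Run:
```python
from h import *
ims=[]
for n in("top","scene"):
    im,d,p=look(n); save(n+"0",im); np.savez(n+"0",im=im,d=d)
    for t in("cover_grip","slot","spare_grip"):
        for r in landmark_of(n,t)[:4]:
            v,u=r["position"]; z=d[min(419,int(round(v))),min(559,int(round(u)))]
            print(n,t,round(r["conf"],2),np.round([v,u]),pts(p,[[u,v]],z)[0].round(3))
```

```text
top cover_grip 0.88 [186. 293.] [ 0.526 -0.115  0.046]
top cover_grip 0.64 [278. 310.] [ 0.317 -0.148  0.044]
top cover_grip 0.62 [302. 400.] [ 0.26  -0.351  0.044]
top cover_grip 0.6 [122. 237.] [0.679 0.014 0.047]
top slot 0.89 [204. 133.] [0.49  0.254 0.031]
top spare_grip 0.74 [206. 394.] [ 0.48  -0.347  0.038]
scene cover_grip 0.93 [152. 242.] [ 0.243 -0.39   0.009]
scene cover_grip 0.9 [282. 245.] [1.164 0.508 0.819]
scene cover_grip 0.76 [180. 281.] [ 0.327 -0.153  0.044]
scene cover_grip 0.55 [220. 243.] [ 0.536 -0.117  0.046]
scene slot 0.96 [259. 373.] [0.475 0.244 0.078]
scene spare_grip 0.59 [182. 200.] [ 0.477 -0.352  0.03 ]
```

View pics/top0.png

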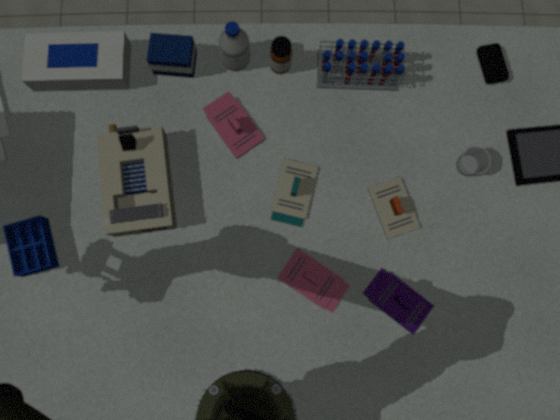

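View pics/scene0.png

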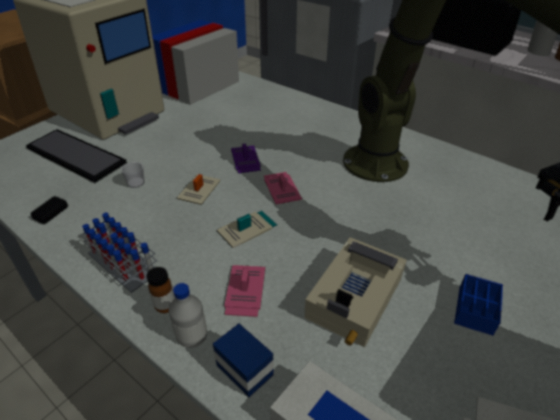

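Run:
```python
from h import *
f=np.load("top0.npz"); im,d=f["im"],f["d"]; p=cams.camera_params("top")
vv,uu=np.mgrid[:420,:560]; P=pts(p,np.c_[uu.ravel(),vv.ravel()],d.ravel()).reshape(420,560,3)
def rect(m,lbl,h):
    m=(m*255).astype(np.uint8); m=cv2.morphologyEx(m,cv2.MORPH_OPEN,np.ones((3,3)))
    n,l,s,_=cv2.connectedComponentsWithStats(m); i=1+s[1:,4].argmax(); v,u=np.where(l==i)
    X=plane(p,np.c_[u,v],h) ; r=cv2.minAreaRect((X[:,:2]*1000).astype(np.float32)); print(lbl,r,s[i]); return v,u
z=P[...,2]; hsv=cv2.cvtColor(im,cv2.COLOR_RGB2HSV)
box=np.zeros_like(z,bool); box[110:245,85:185]=1
v,u=rect(box&(z>.045),"unit",.07); print("deck z",np.median(z[v,u]))
print("bench",np.median(z[230:240,200:300]))
box[:]=0; box[150:235,262:328]=1
g=box&(hsv[...,0]>75)&(hsv[...,0]<100)&(hsv[...,1]>90); 
cc=box&(im.astype(int).sum(2)>0)
lip=g.copy(); lip[:205]=0; rect(lip,"lip",.004)
fin=g.copy(); fin[205:]=0; rect(fin,"fin",.048)
b=box&(((im[...,0].astype(int)-im[...,2])>12)); rect(b,"plate",.008)
rail=np.zeros_like(z,bool); rail[195:232,100:180]=1
print("rail z", np.round(np.percentile(z[200:222,112:165],[10,50,90]),3))
b=cv2.resize(im[105:245,80:340],None,fx=3,fy=3,interpolation=3); save("crop",cv2.convertScaleAbs(b,alpha=1.6))
# hi z profile along column 137 rows
for c in (125,137,150): print(c,[(r,*np.round(P[r,c,[0,2]],3)) for r in range(118,238,4)])
```

```text
unit ((545.0653076171875, 243.85015869140625), (243.3485870361328, 155.39871215820312), 7.4270219802856445) [  96  126   78  109 6481]
deck z 0.07102938585240737
bench 0.0009982409539149861
lip ((456.9441833496094, -101.05245971679688), (72.84898376464844, 16.675058364868164), 75.2232894897461) [272 213  31  13 223]
fin ((526.3759765625, -119.5096206665039), (10.52160358428955, 39.562225341796875), 75.19918823242188) [292 178   7  17  78]
plate ((547.8973999023438, -98.14485931396484), (28.37542152404785, 55.57937240600586), 88.99369812011719) [279 169  13  24 169]
rail z [0.031 0.08  0.085]
125 [(118, np.float64(0.707), np.float64(0.005)), (122, np.float64(0.698), np.float64(0.003)), (126, np.float64(0.689), np.float64(-0.002)), (130, np.float64(0.649), np.float64(0.095)), (134, np.float64(0.646), np.float64(0.072)), (138, np.float64(0.624), np.float64(0.115)), (142, np.float64(0.618), np.float64(0.105)), (146, np.float64(0.612), np.float64(0.092)), (150, np.float64(0.606), np.float64(0.083)), (154, np.float64(0.6), np.float64(0.071)), (158, np.float64(0.59), np.float64(0.074)), (16
[... 2843 characters left out ...]
(0.553), np.float64(0.071)), (178, np.float64(0.544), np.float64(0.07)), (182, np.float64(0.534), np.float64(0.072)), (186, np.float64(0.525), np.float64(0.074)), (190, np.float64(0.517), np.float64(0.064)), (194, np.float64(0.514), np.float64(0.034)), (198, np.float64(0.505), np.float64(0.034)), (202, np.float64(0.496), np.float64(0.032)), (206, np.float64(0.477), np.float64(0.085)), (210, np.float64(0.469), np.float64(0.084)), (214, np.float64(0.46), np.float64(0.081)), (218, np.float64(0.451), np.float64(0.081)), (222, np.float64(0.444), np.float64(0.067)), (226, np.float64(0.435), np.float64(0.07)), (230, np.float64(0.431), np.float64(0.031)), (234, np.float64(0.425), np.float64(0.003))]
```

View pics/crop.png

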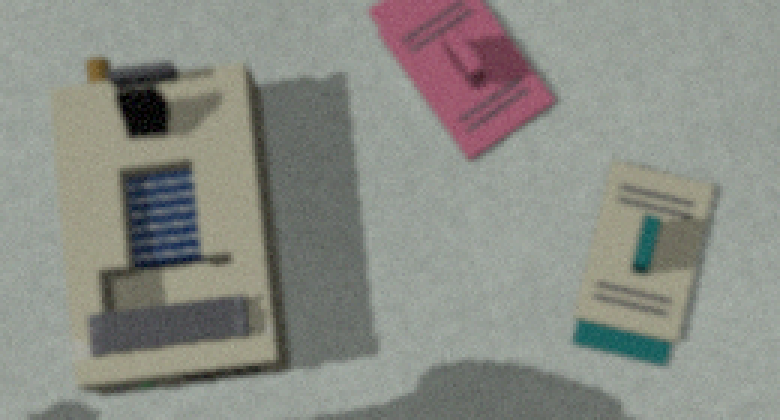

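```bash
cat >> h.py <<'E'
def pose():
    s=status.get_obs(); return np.array(s["tool_pos"]),R.from_euler('xyz',s["tool_rot"],degrees=True),s
def tgt(yaw,tilt=0):
    "tool down, jaws along cover y (yaw=cover yaw), rear raised by tilt"
    return R.from_euler('z',yaw,degrees=True)*R.from_euler('y',-tilt,degrees=True)*R.from_euler('xyz',[180,0,90],degrees=True)
def go(P,Q,p=None,q=None):
    if p is None: p,q,_=pose()
    d=q.inv().apply(np.array(P)-p)*1000; w=(q.inv()*Q).as_rotvec(degrees=True)
    print("shift first mm",d.round(1),"then turn",w.round(2),"rows>=",max(np.linalg.norm(d)/41.7,np.linalg.norm(w)/7.16).round(1))
E
python3 - <<'E'
from h import *
p,q,s=pose(); c=cams.camera_params("wrist"); print(c)
print("cam offset tool",q.inv().apply(np.array(c["eye"])-p), q.inv().apply(-att(c)[:,2]))
go([.50,.24,.45],tgt(7.4))
E
```

```text
{'vfov': 61.68930800781237, 'cx': 279.10050236732434, 'cy': 212.49189443688783, 'k1': -0.04779575469915621, 'eye': array([0.21558167, 0.61847052, 0.38535601]), 'attitude': array([-1.59565294e+01,  4.52923812e-02,  6.42022685e+01])}
cam offset tool [ 0.00063094 -0.07541704  0.0194069 ] [-6.58771372e-04  2.74843388e-01  9.61488782e-01]
shift first mm [-216.1  345.5  -45.2] then turn [  0.    -0.   -33.22] rows>= 9.8
```

Request:
jog_arm:
  rows:
    - [0,-0.0216,0.0345,-0.0045,0,0,0]
    - [0,-0.0216,0.0345,-0.0045,0,0,0]
    - [0,-0.0216,0.0345,-0.0045,0,0,0]
    - [0,-0.0216,0.0345,-0.0045,0,0,0]
    - [0,-0.0216,0.0345,-0.0045,0,0,0]
    - [0,-0.0216,0.0345,-0.0045,0,0,0]
    - [0,-0.0216,0.0345,-0.0045,0,0,0]
    - [0,-0.0216,0.0345,-0.0045,0,0,0]
    - [0,-0.0216,0.0345,-0.0045,0,0,0]
    - [0,-0.0216,0.0345,-0.0045,0,0,0]

```text
time_s: 1.38
tool_pos: [0.5003, 0.2384, 0.4505]
tool_rot: [180.0, -0.1, 64.2]
force: [0.9, -0.6, 0.1]
grip_width: 0.087
```

Request:
jog_arm:
  rows:
    - [0,0,0,0,0,0,-6.6]
    - [0,0,0,0,0,0,-6.6]
    - [0,0,0,0,0,0,-6.6]
    - [0,0,0,0,0,0,-6.6]
    - [0,0,0,0,0,0,-6.6]
    - [0,0,0,0,0,0,0]
    - [0,0,0,0,0,0,0]

```text
time_s: 1.97
tool_pos: [0.4996, 0.2403, 0.4499]
tool_rot: [180.0, -0.0, 97.0]
force: [-0.7, 0.9, 0.5]
grip_width: 0.0868
```

Run:
```python
from h import *
p,q,s=pose(); im,d,c=look("wrist"); save("w1",cv2.convertScaleAbs(im,alpha=1.5)); np.savez("w1",im=im,d=d,eye=c["eye"],attitude=c["attitude"])
print(p,s["tool_rot"],s["time_s"],s["force"])
for r in landmark_of("wrist","slot"): v,u=r["position"]; print(r, plane(c,[[u,v]],.076))
```

```text
[0.49961522 0.24028188 0.44989286] [ 1.79985054e+02 -9.29064782e-03  9.69879943e+01] 1.9667 [-0.69889057  0.90218795  0.46617941]
{'position': [166.8, 278.8], 'conf': 0.82} [[0.47787735 0.23777165 0.076     ]]
```

View pics/w1.png

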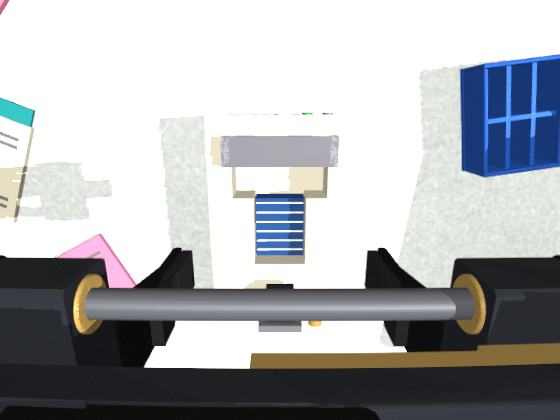

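Run:
```python
from h import *
f=np.load("w1.npz"); im,d=f["im"],f["d"]; c=cams.camera_params("wrist"); c["eye"]=f["eye"]; c["attitude"]=f["attitude"]
vv,uu=np.mgrid[:420,:560]; P=pts(c,np.c_[uu.ravel(),vv.ravel()],d.ravel()).reshape(420,560,3); z=P[...,2]
print("rail top",np.median(z[142:162,235:325]),"deck",np.median(z[200:245,215:245]),"bench",np.median(z[150:200,160:195]))
a=np.radians(7); ux=np.array([np.cos(a),np.sin(a)]); uy=np.array([-np.sin(a),np.cos(a)])
o=np.array([.478,.238])
def line(name,V):
    V=np.array(V); k=np.polyfit(V[:,0],V[:,1],1); r=V[:,1]-np.polyval(k,V[:,0]); V=V[abs(r)<.004]; k=np.polyfit(V[:,0],V[:,1],1)
    print(name,"offset",k[1].round(4),"yaw err deg",np.degrees(np.arctan(k[0])).round(2),"rms",(V[:,1]-np.polyval(k,V[:,0])).std().round(4),len(V))
loc=lambda X:np.stack([(X[...,:2]-o)@ux,(X[...,:2]-o)@uy],-1)
L=loc(P)
# rail rear edge: last row with z>.078 per column
E=[];
for u in range(232,328,4):
    v=[v for v in range(140,180) if z[v,u]>.079]; X=loc(plane(c,[[u,max(v)+.5]],np.median(z[142:162,235:325])))[0]; E.append([X[1],X[0]])
line("rail rear x",E)
for nm,rng,in_ in(("side left px",range(165,280),1),("side right px",range(280,420),-1)):
    E=[]
    for v in range(175,245,3):
        u=[u for u in rng if .06<z[v,u]<.08]
        if u:
            u=min(u)-.5 if in_==1 else max(u)+.5; X=loc(plane(c,[[u,v]],.07))[0]; E.append(X)
    line(nm+" y",E)
for nm,rng,in_ in(("trough l",range(222,280),1),("trough r",range(280,338),-1)):
    E=[]
    for v in range(171,190,2):
        u=[u for u in rng if z[v,u]<.055]; 
        if u: u=min(u)-.5 if in_==1 else max(u)+.5; E.append(loc(plane(c,[[u,v]],.07))[0])
    line(nm,E)
m=(z>.079)&(L[...,0]<.005)&(L[...,0]>-.04)&(abs(L[...,1])<.08); X=loc(plane(c,np.argwhere(m)[:,::-1],.085)); print(cv2.minAreaRect((X*1000).astype(np.float32)))
```

```text
rail top 0.08252717885405358 deck 0.07055036857865335 bench 0.0004761968802717842
rail rear x offset -0.0014 yaw err deg -0.01 rms 0.0 23
side left px y offset -0.0745 yaw err deg 0.04 rms 0.0003 24
side right px y offset 0.0749 yaw err deg 0.01 rms 0.0003 24
trough l offset -0.0468 yaw err deg -1.96 rms 0.0 10
trough r offset 0.0494 yaw err deg -2.23 rms 0.0003 10
((147.57479858398438, 0.708648681640625), (358.0309143066406, 731.9891967773438), 0.011821850202977657)
```

Run:
```python
from h import *
go([.500,-.11,.33],tgt(-15))
```

```text
shift first mm [-347.8  -42.5  119.8] then turn [ 1.000e-02 -1.000e-02  2.202e+01] rows>= 8.9
```

Request:
jog_arm:
  rows:
    - [0,-0.0386,-0.0047,0.0133,0,0,0]
    - [0,-0.0386,-0.0047,0.0133,0,0,0]
    - [0,-0.0386,-0.0047,0.0133,0,0,0]
    - [0,-0.0386,-0.0047,0.0133,0,0,0]
    - [0,-0.0386,-0.0047,0.0133,0,0,0]
    - [0,-0.0386,-0.0047,0.0133,0,0,0]
    - [0,-0.0386,-0.0047,0.0133,0,0,0]
    - [0,-0.0386,-0.0047,0.0133,0,0,0]
    - [0,-0.0386,-0.0047,0.0133,0,0,0]

```text
time_s: 2.82
tool_pos: [0.5007, -0.1114, 0.3299]
tool_rot: [179.9, -0.0, 97.1]
force: [0.3, -0.6, -0.5]
grip_width: 0.0867
```

Request:
jog_arm:
  rows:
    - [0,0,0,0,0,0,5.5]
    - [0,0,0,0,0,0,5.5]
    - [0,0,0,0,0,0,5.5]
    - [0,0,0,0,0,0,5.5]
    - [0,0,0,0,0,0,0]
    - [0,0,0,0,0,0,0]

```text
time_s: 3.32
tool_pos: [0.5011, -0.1096, 0.3301]
tool_rot: [180.0, -0.0, 75.3]
force: [0.7, -0.0, -0.5]
grip_width: 0.0871
```

Run:
```python
from h import *
p,q,s=pose(); im,d,c=look("wrist"); save("w2",im)
print(p,s["tool_rot"],s["time_s"])
for r in landmark_of("wrist","cover_grip"): v,u=r["position"]; print(r, plane(c,[[u,v]],.028))
hsv=cv2.cvtColor(im,cv2.COLOR_RGB2HSV); g=((hsv[...,0]>78)&(hsv[...,0]<98)&(hsv[...,1]>110)&(hsv[...,2]>40)).astype(np.uint8)
n,l,st,_=cv2.connectedComponentsWithStats(cv2.morphologyEx(g,cv2.MORPH_OPEN,np.ones((3,3))))
for i in range(1,n):
    if st[i,4]<150: continue
    v,u=np.where(l==i)
    for h in(.004,.048): print(st[i],h,cv2.minAreaRect((plane(c,np.c_[u,v],h)[:,:2]*1000).astype(np.float32)))
```

```text
[ 0.50110623 -0.10955481  0.33014481] [ 1.79985904e+02 -6.39010744e-03  7.52667014e+01] 3.3167
{'position': [237.2, 276.7], 'conf': 0.67} [[ 0.52724275 -0.11807278  0.028     ]]
[ 232  136   88   23 2020] 0.004 ((455.58587646484375, -100.46168518066406), (75.60608673095703, 18.850873947143555), 75.28520965576172)
[ 232  136   88   23 2020] 0.048 ((451.6860046386719, -98.93899536132812), (64.75933837890625, 16.14645767211914), 75.28522491455078)
[267 211  17  58 918] 0.004 ((538.12060546875, -122.6736831665039), (14.689645767211914, 56.35242462158203), 75.47482299804688)
[267 211  17  58 918] 0.048 ((522.3800048828125, -117.96435546875), (12.582223892211914, 48.26789855957031), 75.47480773925781)
```

View pics/w2.png

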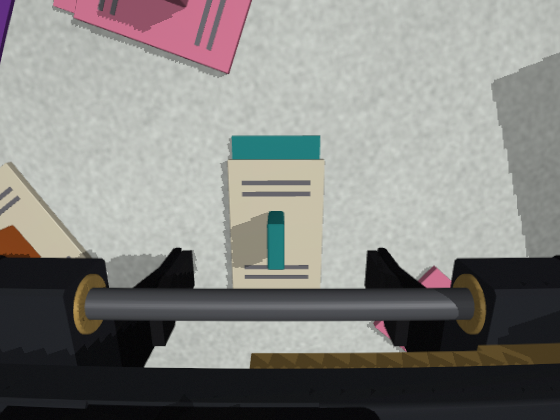

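Run:
```python
from h import *
go([.528,-.119,.198],tgt(-14.7))
```

```text
shift first mm [ -2.3  28.4 132.2] then turn [ 0.01 -0.01 -0.03] rows>= 3.2
```

Request:
jog_arm:
  rows:
    - [0,-0.0023,0.0284,0,0,0,0]
    - [0,0,0,0.033,0,0,0]
    - [0,0,0,0.033,0,0,0]
    - [0,0,0,0.033,0,0,0]
    - [0,0,0,0.033,0,0,0]
    - [0.5,0,0,0,0,0,0]
    - [0.8,0,0,0,0,0,0]
    - [1,0,0,0,0,0,0]
    - [1,0,0,0,0,0,0]
    - [1,0,0,0,0,0,0]
    - [1,0,0,0,0,0,0]
    - [1,0,0,0,0,0,0]
  grip_force: 50

```text
time_s: 4.42
tool_pos: [0.5284, -0.1192, 0.1992]
tool_rot: [179.9, -0.0, 75.2]
force: [-0.2, -0.0, 0.1]
grip_width: 0.048
```

Request:
jog_arm:
  rows:
    - [1,0,0,0,0,0,0]
    - [1,0,0,0,0,0,0]
    - [1,0,0,0,0,0,0]
    - [1,0,0,-0.02,0,0,0]
    - [1,0,0,-0.03,0,0,0]
    - [1,0,0,-0.04,0,0,0]
    - [1,0,0,-0.04,0,0,0]
    - [1,0,0,-0.04,0,0,0]
    - [1,0,0,-0.02,0,0,0]
    - [1,0,0,0,0,0,0]

```text
time_s: 5.25
tool_pos: [0.5293, -0.1199, 0.3939]
tool_rot: [179.4, -0.1, 75.2]
force: [0.4, -0.3, 0.2]
grip_width: 0.0007
```

Run:
```python
from h import *
p,q,s=pose(); print(p,s["tool_rot"],s["force"],s["grip_width"])
im,d,c=look("wrist"); save("w3",im)
hsv=cv2.cvtColor(im,cv2.COLOR_RGB2HSV); g=((hsv[...,0]>78)&(hsv[...,0]<98)&(hsv[...,1]>110)&(hsv[...,2]>30)).astype(np.uint8)
vv,uu=np.mgrid[:420,:560]; T=q.inv().apply(pts(c,np.c_[uu.ravel(),vv.ravel()],d.ravel())-p).reshape(420,560,3)*1000
n,l,st,_=cv2.connectedComponentsWithStats(cv2.morphologyEx(g,cv2.MORPH_OPEN,np.ones((3,3))))
for i in range(1,n):
    if st[i,4]>150:
        X=T[l==i]; print(st[i],np.percentile(X,[2,50,98],axis=0).round(1).tolist()); 
        k=np.linalg.lstsq(np.c_[X[:,:2],np.ones(len(X))],X[:,2],rcond=None)[0]; print("plane slopes",k)
        u=l==i; v_,u_=np.where(u); r=cv2.minAreaRect(np.float32(X[:,:2])); print(r)
```

```text
[ 0.52925213 -0.11985571  0.39388442] [ 1.79437622e+02 -1.41200245e-01  7.51628913e+01] [ 0.35598354 -0.30253369  0.19221763] 0.0007146567168786902
[ 241   98   75   20 1481] [[-37.2, -89.4, 386.8], [-0.8, -79.7, 388.5], [34.6, -70.8, 390.1]]
plane slopes [-3.09638710e-03 -2.00843214e-01  3.70947232e+02]
((-0.9843864440917969, -80.122314453125), (18.641677856445312, 74.92444610595703), 89.99729919433594)
[272 164  13  46 594] [[-6.4, -24.9, 343.9], [-0.7, -8.2, 345.5], [5.1, 13.5, 370.0]]
plane slopes [-1.46929830e-01  2.69769634e-01  3.48003280e+02]
((-0.7677478790283203, -30.321876525878906), (12.047789573669434, 90.01537322998047), 0.19400106370449066)
```

View pics/w3.png

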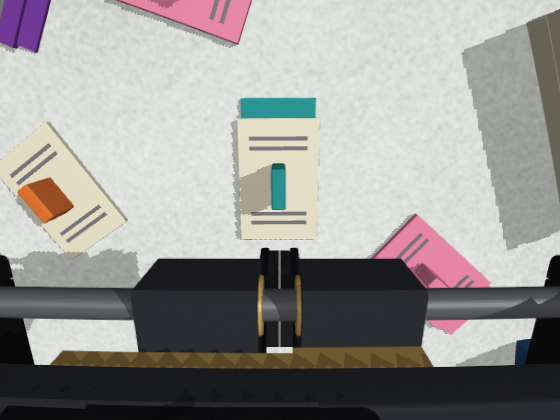

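Request:
jog_arm:
  rows:
    - [0,0,0,0,0,0,0]
    - [0,0,0,0,0,0,0]
    - [0,0,0,0,0,0,0]
    - [0,0,0,0,0,0,0]
    - [0,0,0,0,0,0,0]
    - [0,0,0,0.03,0,0,0]
    - [0,0,0,0.03,0,0,0]
    - [0,0,0,0.03,0,0,0]

```text
time_s: 5.97
tool_pos: [0.528, -0.1191, 0.2971]
tool_rot: [179.9, -0.0, 75.2]
force: [-0.4, 0.6, -0.6]
grip_width: 0.0461
```

Run:
```python
from h import *
p,q,s=pose(); print(p,s["tool_rot"],s["grip_width"])
go([.528,-.119,.198],tgt(-14.7))
im,d,c=look("wrist")
hsv=cv2.cvtColor(im,cv2.COLOR_RGB2HSV); g=((hsv[...,0]>78)&(hsv[...,0]<98)&(hsv[...,1]>110)&(hsv[...,2]>40)).astype(np.uint8); g[150:]=0
n,l,st,_=cv2.connectedComponentsWithStats(cv2.morphologyEx(g,cv2.MORPH_OPEN,np.ones((3,3))))
v,u=np.where(l==1+st[1:,4].argmax()); print(cv2.minAreaRect((plane(c,np.c_[u,v],.004)[:,:2]*1000).astype(np.float32)))
```

```text
[ 0.52797636 -0.11912563  0.29713201] [ 1.79931185e+02 -2.25324281e-02  7.51762448e+01] 0.04612724234628681
shift first mm [ 0.1 -0.1 99.1] then turn [ 0.07 -0.02 -0.12] rows>= 2.4
((455.8291015625, -100.46704864501953), (75.54817199707031, 19.02104949951172), 75.19815063476562)
```

Request:
jog_arm:
  rows:
    - [0.4,0,0,0.03,0,0,0]
    - [0.4,0,0,0.03,0,0,0]
    - [0.4,0,0,0.03,0,0,0]
    - [0.4,0,0,0.009,0,0,0]
    - [0.4,0,0,0,0,0,0]
    - [1,0,0,0,0,0,0]
    - [1,0,0,0,0,0,0]
    - [1,0,0,0,0,0,0]
    - [1,0,0,0,0,0,0]
    - [1,0,0,0,0,0,0]
    - [1,0,0,0,0,0,0]
    - [1,0,0,0,0,0,0]
  grip_force: 50

```text
time_s: 7.02
tool_pos: [0.528, -0.1191, 0.1995]
tool_rot: [180.0, -0.0, 75.2]
force: [-1.0, 2.9, 6.1]
grip_width: 0.0138
```

Request:
jog_arm:
  rows:
    - [1,0,0,0,0,0,0]
    - [1,0,0,0,0,0,0]
    - [1,0,0,0,0,0,0]
    - [1,0,0,0,0,0,0]

```text
time_s: 7.35
tool_pos: [0.5281, -0.1191, 0.1995]
tool_rot: [180.0, -0.0, 75.2]
force: [-0.5, 0.1, 5.4]
grip_width: 0.0138
```

Request:
jog_arm:
  rows:
    - [1,0,0,-0.01,0,0,0]
    - [1,0,0,-0.02,0,0,0]
    - [1,0,0,-0.03,0,0,0]
    - [1,0,0,-0.04,0,0,0]
    - [1,0,0,-0.04,0,0,0]
    - [1,0,0,-0.04,0,0,0]
    - [1,0,0,-0.01,0,0,0]
    - [1,0,0,0,0,0,0]

```text
time_s: 8.02
tool_pos: [0.5287, -0.1197, 0.3931]
tool_rot: [179.6, -0.1, 75.2]
force: [0.7, -0.3, -1.0]
grip_width: 0.0137
```

```bash
cat >> h.py <<'E'
SLOT=np.array([.477,.238,.076]); YAW=7.0; U=.1995; DX=0.0  # DX: fin middle ahead of TCP along cover x
def place(tilt,tipx,clear=.001):
    "TCP pose for lip tip bottom at slot x=tipx, underside 'clear' above deck edge x=.035"
    t=np.radians(tilt); tip=np.array([tipx,0,-.006+clear/np.cos(t)-(.035-tipx)*np.tan(t)])
    Rw=R.from_euler('z',YAW,degrees=True); Rt=R.from_euler('y',-tilt,degrees=True)
    return SLOT+Rw.apply(tip+Rt.apply([.085-DX,0,U])), tgt(YAW,tilt)
E
python3 - <<'E'
from h import *
p,q,s=pose(); print(p,s["tool_rot"],s["grip_width"],s["force"])
im,d,c=look("wrist")
vv,uu=np.mgrid[:420,:560]; T=q.inv().apply(pts(c,np.c_[uu.ravel(),vv.ravel()],d.ravel())-p).reshape(420,560,3)*1000
hsv=cv2.cvtColor(im,cv2.COLOR_RGB2HSV); g=((hsv[...,0]>78)&(hsv[...,0]<98)&(hsv[...,1]>110)&(hsv[...,2]>30)).astype(np.uint8); g[200:]=0
n,l,st,_=cv2.connectedComponentsWithStats(cv2.morphologyEx(g,cv2.MORPH_OPEN,np.ones((3,3))))
for i in range(1,n):
    if st[i,4]>300:
        X=T[l==i]; k=np.linalg.lstsq(np.c_[X[:,:2],np.ones(len(X))],X[:,2],rcond=None)[0]; print(st[i],np.median(X,0),k,cv2.minAreaRect(np.float32(X[:,:2])))
P0,_=place(0,.008); h=P0.copy(); h[2]=.42; print(h); go(h,tgt(YAW))
for a in((25,.012,.035),(25,.010,.003),(25,-.012,.003),(25,-.013,.001),(12,-.013,.001),(0,-.013,.001)):
    P,Q=place(*a); print(a,P.round(4),Q.as_euler('xyz',degrees=True).round(1))
E
```

```text
[ 0.52873027 -0.11967152  0.39314931] [ 1.79577875e+02 -1.11456394e-01  7.51583448e+01] 0.013705150146626105 [ 0.66903643 -0.33955769 -0.95093818]
[ 200   93  159   42 6585] [  0.3841238  -75.03565774 194.84093435] [6.26725207e-04 2.15581857e-02 1.95559582e+02] ((0.4514007568359375, -74.71482849121094), (19.42803955078125, 76.1224594116211), 89.99504852294922)
[0.56930679 0.24933385 0.42      ]
shift first mm [366.9 -54.4 -29.6] then turn [  0.17  -0.03 -21.83] rows>= 8.9
(25, 0.012, 0.035) [0.4817 0.2386 0.3146] [155.   0.  97.]
(25, 0.01, 0.003) [0.4797 0.2383 0.2784] [155.   0.  97.]
(25, -0.012, 0.003) [0.4579 0.2357 0.2681] [155.   0.  97.]
(25, -0.013, 0.001) [0.4569 0.2355 0.2655] [155.   0.  97.]
(12, -0.013, 0.001) [0.5055 0.2415 0.2736] [168.   0.  97.]
(0, -0.013, 0.001) [0.5485 0.2468 0.2705] [-180.    0.   97.]
```

Request:
jog_arm:
  rows:
    - [1,0.02,-0.0054,-0.003,0,0,0]
    - [1,0.037,-0.0054,-0.003,0,0,0]
    - [1,0.037,-0.0054,-0.003,0,0,0]
    - [1,0.037,-0.0054,-0.003,0,0,0]
    - [1,0.037,-0.0054,-0.003,0,0,0]
    - [1,0.037,-0.0054,-0.003,0,0,0]
    - [1,0.037,-0.0054,-0.003,0,0,0]
    - [1,0.037,-0.0054,-0.003,0,0,0]
    - [1,0.037,-0.0054,-0.003,0,0,0]
    - [1,0.037,-0.0054,-0.003,0,0,0]
    - [1,0.014,0,0,0,0,0]

```text
time_s: 8.98
tool_pos: [0.5678, 0.2565, 0.4157]
tool_rot: [-179.7, -0.0, 75.6]
force: [-0.1, 1.8, -0.9]
grip_width: 0.0135
```

Request:
jog_arm:
  rows:
    - [1,0,0,0,0,0,-4.5]
    - [1,0,0,0,0,0,-4.5]
    - [1,0,0,0,0,0,-4.5]
    - [1,0,0,0,0,0,-4.5]
    - [1,0,0,0,0,0,-3.9]
    - [1,0,0,0,0,0,0]

```text
time_s: 9.48
tool_pos: [0.5693, 0.249, 0.4159]
tool_rot: [-179.7, 0.1, 97.1]
force: [0.6, 0.6, -1.9]
grip_width: 0.0137
```

Run:
```python
from h import *
p,q,s=pose(); print(p,s["tool_rot"],s["time_s"])
P,Q=place(25,.012,.06); go(P,Q)
print((q.inv()*Q).as_rotvec(degrees=True)); go(P,Q,p,Q)
```

```text
[0.56929393 0.24902824 0.41591507] [-1.79734102e+02  1.08137459e-01  9.71446611e+01] 9.4833
shift first mm [  0.7 -87.9  74.1] then turn [-25.27   0.08   0.17] rows>= 3.5
[-25.26574002   0.07525379   0.16580463]
shift first mm [   0.3 -111.1   29.5] then turn [0. 0. 0.] rows>= 2.8
```

Request:
jog_arm:
  rows:
    - [1,0,0,0,-5,0,0]
    - [1,0,0,0,-5,0,0]
    - [1,0,0,0,-5,0,0]
    - [1,0,0,0,-5,0,0]
    - [1,0,0,0,-5.2,0,0]
    - [1,0,-0.028,0.0074,0,0,0]
    - [1,0,-0.028,0.0074,0,0,0]
    - [1,0,-0.028,0.0074,0,0,0]
    - [1,0,-0.027,0.0073,0,0,0]
    - [1,0,0,0,0,0,0]
    - [1,0,0,0,0,0,0]

```text
time_s: 10.4
tool_pos: [0.4807, 0.238, 0.3421]
tool_rot: [155.1, 0.1, 97.0]
force: [0.9, 0.0, 0.6]
grip_width: 0.0136
```

Run:
```python
from h import *
p,q,s=pose(); print(p,s["tool_rot"],s["time_s"],s["force"])
P,Q=place(25,.012,.004); go(P,Q); P2,Q2=place(25,-.013,.004); go(P2,Q2,P,Q); print(np.linalg.norm(P2-P))
im,d,c=look("wrist")
vv,uu=np.mgrid[:420,:560]; W=pts(c,np.c_[uu.ravel(),vv.ravel()],d.ravel()); T=q.inv().apply(W-p).reshape(420,560,3)*1000
S=R.from_euler('z',YAW,degrees=True).inv().apply(W-SLOT).reshape(420,560,3)*1000
hsv=cv2.cvtColor(im,cv2.COLOR_RGB2HSV); g=((hsv[...,0]>78)&(hsv[...,0]<98)&(hsv[...,1]>110)&(hsv[...,2]>30)).astype(np.uint8); g[200:]=0
n,l,st,_=cv2.connectedComponentsWithStats(cv2.morphologyEx(g,cv2.MORPH_OPEN,np.ones((3,3))))
i=1+st[1:,4].argmax(); X=T[l==i]; print(np.median(X,0),np.linalg.lstsq(np.c_[X[:,:2],np.ones(len(X))],X[:,2],rcond=None)[0]); print("lip in slot frame",np.percentile(S[l==i],[2,98],axis=0))
save("w4",im)
```

```text
[0.48071303 0.23800065 0.342091  ] [1.55086133e+02 1.01474893e-01 9.70437190e+01] 10.4 [0.87025971 0.04306984 0.58107265]
shift first mm [  0.6 -25.   56.4] then turn [-0.09  0.07  0.08] rows>= 1.5
shift first mm [ -0.  -27.6  -0. ] then turn [0. 0. 0.] rows>= 0.7
0.027584447974062305
[  0.41005513 -74.66240423 195.03546915] [ 7.39994125e-03 -3.23997296e-01  1.71110773e+02]
lip in slot frame [[  9.76747713 -36.76856101  53.38080668]
 [ 27.24125661  35.87924401  62.15616369]]
```

View pics/w4.png

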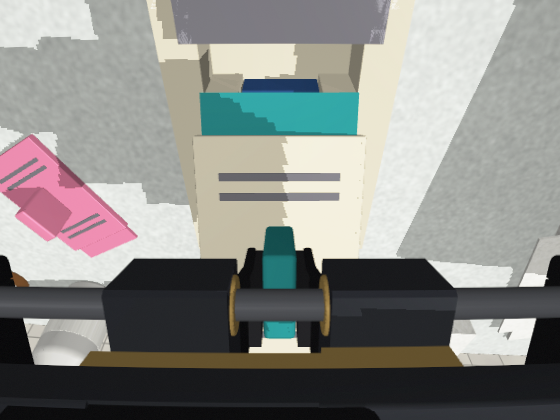

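Request:
jog_arm:
  rows:
    - [1,0,-0.008,0.018,0,0,0]
    - [1,0,-0.008,0.018,0,0,0]
    - [1,0,-0.009,0.02,0,0,0]
    - [1,0,0,0,0,0,0]
    - [1,0,0,0,0,0,0]

```text
time_s: 10.87
tool_pos: [0.4843, 0.2386, 0.2834]
tool_rot: [154.9, 0.1, 97.0]
force: [0.3, 1.3, 0.2]
grip_width: 0.0137
```

Run:
```python
from h import *
p,q,s=pose(); print(p,s["tool_rot"],s["time_s"],s["force"])
P,Q=place(25,-.013,.003); go(P,Q)
im,d,c=look("wrist")
vv,uu=np.mgrid[:420,:560]; W=pts(c,np.c_[uu.ravel(),vv.ravel()],d.ravel())
S=R.from_euler('z',YAW,degrees=True).inv().apply(W-SLOT).reshape(420,560,3)*1000
for u in(215,240,280,320,345): print(u,[S[v,u].round(1).tolist() for v in range(30,130,8)])
save("w5",im)
```

```text
[0.48430971 0.23856774 0.28341483] [1.54861986e+02 5.54570028e-02 9.69999369e+01] 10.8667 [0.27625777 1.26361809 0.15959344]
shift first mm [  0.3 -31.7   2.5] then turn [0.14 0.05 0.02] rows>= 0.8
215 [[-16.3, -25.6, 6.1], [-13.3, -26.0, 6.0], [-10.4, -26.2, 6.8], [-7.1, -26.6, 6.5], [-3.9, -26.9, 6.6], [0.1, -27.7, 4.7], [21.9, -37.3, -45.8], [26.8, -38.0, -46.3], [14.9, -30.8, -5.4], [18.2, -30.9, -3.8], [21.4, -31.0, -1.8], [25.0, -31.2, -0.5], [28.0, -31.2, 2.0]]
240 [[-16.3, -15.6, 6.6], [-13.3, -15.8, 6.4], [-10.2, -16.1, 6.3], [-7.2, -16.2, 7.0], [-3.9, -16.4, 6.8], [-0.6, -16.7, 6.7], [21.8, -22.7, -45.3], [26.4, -23.1, -45.2], [14.4, -18.6, -4.1], [18.0, -18.8, -3.1], [21.7, -19.0, -2.3], [25.1, -19.1, -0.8], [28.5, -19.2, 1.0]]
280 [[-16.2, 0.2, 6.1], [-13.1, 0.3, 5.6], [-10.5, 0.3, 7.4], [-6.8, 0.3, 5.6], [-4.0, 0.3, 7.1], [-0.6, 0.3, 6.8], [21.8, 0.4, -45.4], [26.8, 0.4, -46.0], [14.3, 0.3, -3.8], [17.6, 0.3, -2.3], [21.0, 0.3, -0.9], [25.0, 0.3, -0.5], [28.5, 0.3, 1.0]]
320 [[-16.4, 16.1, 6.6], [-13.3, 16.4, 6.1], [-10.3, 16.5, 6.8], [-7.4, 16.7, 7.4], [-4.0, 17.0, 6.8], [-0.2, 17.4, 5.6], [21.8, 23.5, -45.5], [26.9, 24.0, -46.5], [14.6, 19.3, -4.6], [17.4, 19.3, -1.8], [21.7, 19.7, -2.4], [24.8, 19.7, -0.1], [28.7, 19.9, 0.5]]
345 [[-16.3, 26.2, 5.8], [-13.1, 26.6, 5.1], [-10.3, 26.7, 6.5], [-7.2, 27.1, 6.4], [-3.9, 27.5, 6.3], [-0.6, 27.9, 6.4], [21.6, 38.0, -45.3], [25.9, 38.3, -44.2], [14.3, 31.2, -4.2], [17.7, 31.4, -2.7], [21.2, 31.6, -1.4], [24.3, 31.7, 0.7], [28.5, 32.2, 0.7]]
```

View pics/w5.png

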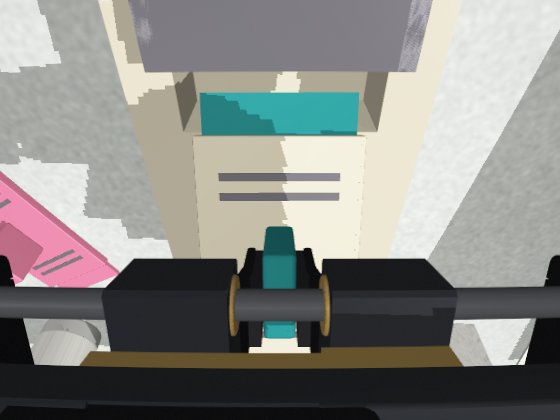

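Request:
jog_arm:
  rows:
    - [1,0.0003,-0.008,0.0005,0,0,0]
    - [1,0,-0.008,0.001,0,0,0]
    - [1,0,-0.008,0.001,0,0,0]
    - [1,0,-0.007,0,0,0,0]
    - [1,0,0,0,0,0,0]
    - [1,0,0,0,0,0,0]

```text
time_s: 11.42
tool_pos: [0.4563, 0.2359, 0.2684]
tool_rot: [154.8, -0.0, 97.1]
force: [0.1, 0.2, -1.1]
grip_width: 0.0135
```

Run:
```python
from h import *
p,q,s=pose(); print(p,s["tool_rot"],s["time_s"],s["force"])
P,Q=place(25,-.0125,.003); go(P,Q)
prev=(p,q)
for t in(20,15,10,5,2,0):
    P,Q=place(t,-.0125,.002); print(t,end=" "); go(P,Q,*prev); prev=(P,Q)
```

```text
[0.45630489 0.23587211 0.26841762] [ 1.54788055e+02 -1.46584564e-02  9.71172285e+01] 11.4167 [ 0.07787552  0.16595603 -1.10631429]
shift first mm [-0.4  0.7  0.9] then turn [ 0.21 -0.06  0.1 ] rows>= 0.0
20 shift first mm [-0.5 19.3  5.8] then turn [ 5.21 -0.06  0.1 ] rows>= 0.7
15 shift first mm [ 0.  18.6  3.9] then turn [ 5. -0.  0.] rows>= 0.7
10 shift first mm [-0.  18.2  4. ] then turn [ 5. -0.  0.] rows>= 0.7
5 shift first mm [ 0.  17.8  4. ] then turn [ 5.  0. -0.] rows>= 0.7
2 shift first mm [-0.  10.5  2.2] then turn [ 3. -0. -0.] rows>= 0.4
0 shift first mm [-0.   7.   1.4] then turn [ 2. -0.  0.] rows>= 0.3
```

Request:
jog_arm:
  rows:
    - [1,-0.0003,0.0097,0.0029,2.6,0,0]
    - [1,0,0.0097,0.0029,2.6,0,0]
    - [1,0,0.0093,0.002,2.5,0,0]
    - [1,0,0.0093,0.002,2.5,0,0]
    - [1,0,0.0055,0.0012,1.5,0,0]
    - [1,0,0.0055,0.0012,1.5,0,0]
    - [1,0,0,0,0,0,0]
    - [1,0,0,0,0,0,0]

```text
time_s: 12.08
tool_pos: [0.5072, 0.2417, 0.2737]
tool_rot: [167.9, -0.0, 97.0]
force: [-0.7, -0.9, 0.0]
grip_width: 0.014
```

Run:
```python
from h import *
p,q,s=pose(); print(p,s["tool_rot"],s["time_s"],s["force"],s["wrist_torque"])
prev=(p,q)
for t in(12,9,6,3,0):
    P,Q=place(t,-.0125,.001); print(t,end=" "); go(P,Q,*prev); prev=(P,Q)
```

```text
[0.50718771 0.24172082 0.27371952] [ 1.67927845e+02 -3.79083896e-03  9.70460191e+01] 12.0833 [-0.65348496 -0.88799855  0.00841128] [0.01512512 0.32200371 0.00194828]
12 shift first mm [-0.  -1.2 -0.3] then turn [ 0.07 -0.01  0.04] rows>= 0.0
9 shift first mm [-0.  10.9  2.2] then turn [ 3. -0. -0.] rows>= 0.4
6 shift first mm [ 0.  10.7  2.2] then turn [3. 0. 0.] rows>= 0.4
3 shift first mm [ 0.  10.6  2.2] then turn [3. 0. 0.] rows>= 0.4
0 shift first mm [-0.  10.5  2.2] then turn [ 3. -0. -0.] rows>= 0.4
```

Request:
jog_arm:
  rows:
    - [1,0,0.0045,0.001,1.5,0,0]
    - [1,0,0.0053,0.001,1.5,0,0]
    - [1,0,0.0053,0.0011,1.5,0,0]
    - [1,0,0.0053,0.0011,1.5,0,0]
    - [1,0,0,0,0,0,0]

```text
time_s: 12.5
tool_pos: [0.5277, 0.2444, 0.2729]
tool_rot: [174.0, -0.0, 97.1]
force: [-1.1, 0.1, -0.4]
grip_width: 0.0138
```

Request:
jog_arm:
  rows:
    - [1,0,0.0053,0.0011,1.5,0,0]
    - [1,0,0.0053,0.0011,1.5,0,0]
    - [1,0,0,0,0,0,0]

```text
time_s: 12.75
tool_pos: [0.538, 0.2456, 0.2712]
tool_rot: [177.0, 0.0, 97.1]
force: [-0.8, 0.2, -1.3]
grip_width: 0.0138
```

Request:
jog_arm:
  rows:
    - [1,0,0.0053,0.0011,1.5,0,0]
    - [1,0,0.0053,0.0013,1.5,0,0]
    - [1,0,0,0.001,0,0,0]
    - [1,0,0,0,0,0,0]

```text
time_s: 13.08
tool_pos: [0.5482, 0.247, 0.2695]
tool_rot: [179.9, -0.0, 97.1]
force: [-2.4, 0.1, 5.0]
grip_width: 0.0136
```

Run:
```python
from h import *
p,q,s=pose(); print(p,s["tool_rot"],s["time_s"],s["force"],s["wrist_torque"])
im,d,c=look("wrist")
vv,uu=np.mgrid[:420,:560]; W=pts(c,np.c_[uu.ravel(),vv.ravel()],d.ravel())
S=R.from_euler('z',YAW,degrees=True).inv().apply(W-SLOT).reshape(420,560,3)*1000
m=(S[...,0]>15)&(S[...,0]<50)&(abs(S[...,1])<38); m[230:]=0; X=S[m]; print(len(X),np.linalg.lstsq(np.c_[X[:,:2],np.ones(len(X))],X[:,2],rcond=None)[0],"expect +2 at z")
save("w6",im); im,d,c=look("scene"); save("s6",cv2.resize(cv2.convertScaleAbs(im[170:360,280:440],alpha=1.3),None,fx=3.5,fy=3,interpolation=3))
```

```text
[0.54823545 0.24702342 0.26948686] [ 1.79936788e+02 -4.96498847e-03  9.70762273e+01] 13.0833 [-2.41437102  0.0915387   4.97431878] [-0.1190319   0.56039906  0.0220102 ]
10487 [ 1.08080618e-03 -1.49422600e-04  2.62784396e+00] expect +2 at z
```

View pics/s6.png

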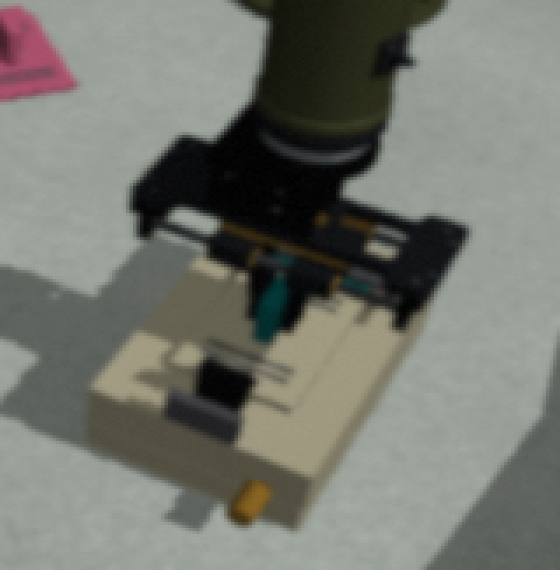

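Request:
jog_arm:
  rows:
    - [0.4,0,0,0,0,0,0]
    - [0.4,0,0,0,0,0,0]
    - [0.4,0,0,0,0,0,0]
    - [0.4,0,0,0,0,0,0]
    - [0.4,0,0,0,0,0,0]
    - [0.4,0,0,0,0,0,0]
    - [0.4,0,0,-0.02,0,0,0]
    - [0.4,0,0,-0.03,0,0,0]
    - [0.4,0,0,-0.03,0,0,0]
    - [1,0,0.02,0,0,0,0]
    - [1,0,0.022,0,0,0,0]
    - [1,0,0,0,0,0,0]

```text
time_s: 14.18
tool_pos: [0.5931, 0.2518, 0.3491]
tool_rot: [179.8, 0.0, 97.0]
force: [-0.8, -0.0, 0.2]
grip_width: 0.0394
```

Request:
jog_arm:
  rows:
    - [1,0,0,0,0,0,0]
    - [1,0,0,0,0,0,0]
    - [1,0,0,0,0,0,0]
    - [1,0,0,0,0,0,0]
    - [1,0,0,0,0,0,0]
    - [1,0,0,0,0,0,0]

```text
time_s: 14.68
tool_pos: [0.59, 0.2521, 0.3487]
tool_rot: [180.0, -0.0, 97.1]
force: [1.1, -0.1, 0.0]
grip_width: 0.0027
```

Run:
```python
from h import *
p,q,s=pose(); print(p,s["tool_rot"],s["time_s"],s["force"],s["grip_width"])
Rz=R.from_euler('z',YAW,degrees=True)
im,d,c=look("wrist"); save("w7",im)
vv,uu=np.mgrid[:420,:560]; W=pts(c,np.c_[uu.ravel(),vv.ravel()],d.ravel()); S=Rz.inv().apply(W-SLOT).reshape(420,560,3)*1000
m=(S[...,0]>15)&(S[...,0]<50)&(abs(S[...,1])<38); m[230:]=0; X=S[m]; print(np.linalg.lstsq(np.c_[X[:,:2],np.ones(len(X))],X[:,2],rcond=None)[0])
hsv=cv2.cvtColor(im,cv2.COLOR_RGB2HSV); g=(hsv[...,0]>78)&(hsv[...,0]<98)&(hsv[...,1]>110)&(hsv[...,2]>30); g[260:]=0
f=g&(S[...,2]>35)&(S[...,2]<46); print("fin top",np.percentile(S[f],[2,50,98],axis=0).round(1))
go(SLOT+Rz.apply([.1145,0,.262-.076]),tgt(YAW))
im,d,c=look("top"); vv,uu=np.mgrid[:420,:560]; W=pts(c,np.c_[uu.ravel(),vv.ravel()],d.ravel()); S=Rz.inv().apply(W-SLOT).reshape(420,560,3)*1000
m=(abs(S[...,1])<40)&(S[...,0]>10)&(S[...,0]<128)&(S[...,2]<12)&(S[...,2]>-8); X=S[m]; print(len(X),np.linalg.lstsq(np.c_[X[:,:2],np.ones(len(X))],X[:,2],rcond=None)[0])
```

```text
[0.58998358 0.25210882 0.34865193] [ 1.79998988e+02 -1.06540859e-02  9.70879613e+01] 14.6833 [ 1.05663167 -0.0875733   0.03759618] 0.0026532823217041207
[  1.27994643   0.02340805 -18.06865777]
fin top [[52.7 -5.5 40.8]
 [70.9  0.6 42.5]
 [90.9  6.7 44. ]]
shift first mm [-0.2  0.6 86.7] then turn [ 0.01 -0.01  0.08] rows>= 2.1
1621 [ 2.95386139e-03 -3.10427854e-05  2.96958023e+00]
```

View pics/w7.png

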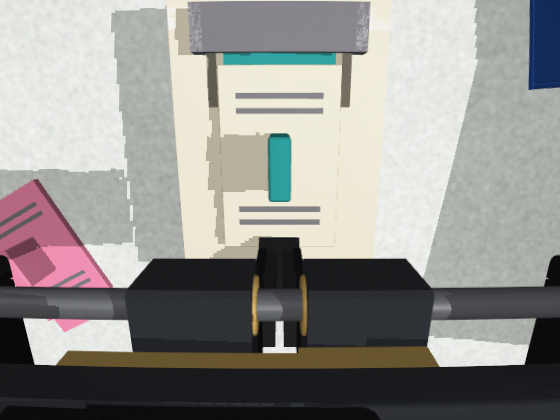

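Request:
jog_arm:
  rows:
    - [1,0,0,0.03,0,0,0]
    - [1,0,0,0.03,0,0,0]
    - [1,0,0,0.02,0,0,0]
    - [1,0,0,0.006,0,0,0]
    - [1,0,0,0,0,0,0]
    - [1,0,0,0.001,0,0,0]
    - [1,0,0,0.001,0,0,0]
    - [1,0,0,0,0,0,0]

```text
time_s: 15.45
tool_pos: [0.5905, 0.2521, 0.2609]
tool_rot: [180.0, -0.0, 97.1]
force: [-0.8, -0.5, -0.1]
grip_width: 0.0005
```

Request:
jog_arm:
  rows:
    - [1,0,0,0.001,0,0,0]
    - [1,0,0,0.001,0,0,0]
    - [1,0,0,0,0,0,0]

```text
time_s: 15.7
tool_pos: [0.5905, 0.2521, 0.2607]
tool_rot: [179.9, -0.0, 97.1]
force: [-4.1, -0.8, 8.7]
grip_width: 0.0007
```

Request:
jog_arm:
  rows:
    - [1,0,0,0.001,0,0,0]
    - [1,0,0,0,0,0,0]
    - [1,0,0,0,0,0,0]

```text
time_s: 15.95
tool_pos: [0.5905, 0.252, 0.2606]
tool_rot: [179.9, -0.1, 97.1]
force: [-6.1, -2.1, 12.7]
grip_width: 0.0007
```

Request:
jog_arm:
  rows:
    - [1,0,0,-0.01,0,0,0]
    - [1,0,0,-0.03,0,0,0]
    - [1,0,0,-0.04,0,0,0]
    - [1,0,0,-0.04,0,0,0]
    - [1,0,-0.04,0,0,0,0]
    - [1,0,-0.04,0,0,0,0]
    - [1,0,-0.04,0,0,0,0]
    - [1,0,-0.04,-0.01,0,0,0]
    - [1,0,0,0,0,0,0]
    - [1,0,0,0,0,0,0]

```text
time_s: 16.78
tool_pos: [0.4301, 0.2325, 0.3891]
tool_rot: [179.8, -0.1, 97.2]
force: [0.4, 0.5, 1.0]
grip_width: 0.0009
```

Run:
```python
from h import *
p,q,s=pose(); print(p,s["time_s"],s["force"])
Rz=R.from_euler('z',YAW,degrees=True); f0=np.load("top0.npz")
im,d,c=look("top"); vv,uu=np.mgrid[:420,:560]; uv=np.c_[uu.ravel(),vv.ravel()]
for nm,i,dd in(("before",f0["im"],f0["d"]),("now",im,d)):
    S=Rz.inv().apply(pts(c,uv,dd.ravel())-SLOT).reshape(420,560,3)*1000
    m=(abs(S[...,1])<18)&(S[...,0]>110)&(S[...,0]<175)&(i.max(2)<45)&(S[...,2]>3)
    print(nm,m.sum(),"black catch x,y,z pct",np.percentile(S[m],[3,50,97],axis=0).round(1).tolist(), "px", np.argwhere(m).mean(0).round(2))
m=(abs(S[...,1])<40)&(S[...,0]>10)&(S[...,0]<125)&(S[...,2]<12)&(S[...,2]>-8); X=S[m]; print(len(X),np.linalg.lstsq(np.c_[X[:,:2],np.ones(len(X))],X[:,2],rcond=None)[0])
a=cv2.resize(f0["im"][118:240,90:180],None,fx=4,fy=4,interpolation=3); b=cv2.resize(im[118:240,90:180],None,fx=4,fy=4,interpolation=3)
save("t8",cv2.convertScaleAbs(np.hstack([a,b]),alpha=1.5))
```

```text
[0.43014924 0.23247389 0.38912004] 16.7833 [0.44563463 0.46850693 0.98123097]
before 272 black catch x,y,z pct [[132.0, -16.3, 5.7], [146.3, -1.8, 22.5], [173.7, 12.4, 38.6]] px [139.34 127.21]
now 257 black catch x,y,z pct [[132.4, -16.2, 4.9], [146.2, -1.8, 22.6], [173.1, 13.1, 38.3]] px [139.56 127.17]
1054 [2.92177836e-03 2.68924638e-03 2.94498032e+00]
```

View pics/t8.png

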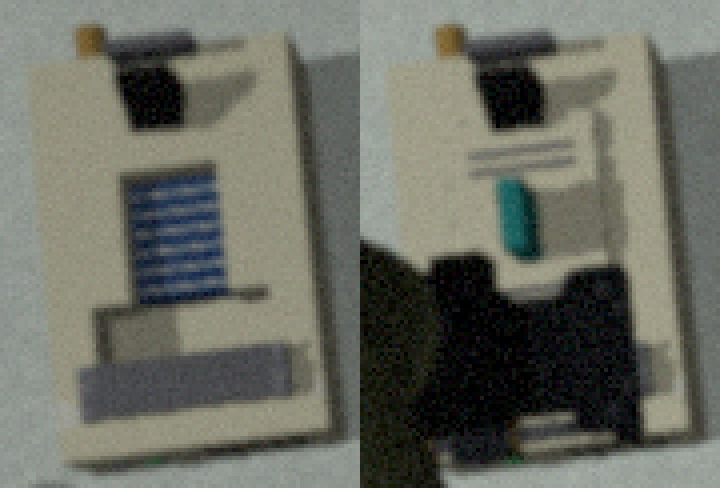

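```bash
python3 -c "
from cell import env; print(env.sign_off())"
```

```text
the job is handed in; nothing more can be done
None
```

The teal-grip cover is fitted on the pump unit: its lip is in the slot, it lies flat, and the catch appears to have snapped over its rear edge. I handed the job in at about 17 s of the 45 s allowed.

**What I did:** I gripped the fin, tilted the cover 25° with its rear raised, and slid the lip about 12 mm under the rail. I then pivoted it down, let go, pressed the rear at about 13 N and backed the arm well clear. The first grasp failed because I lifted before the fingers had closed. The cover had not moved, and the second grasp held.

**Last checks:**
- **Flatness:** the plate slopes about 0.2° in the top camera's depth. The press met the plate at about 79 mm height, against an expected 78.
- **Seating:** the fin's middle is at about slot x 71–72 mm, inside the 69–77 wanted.
- **Catch:** it measures in the same place as before the fit, within about 0.5 mm, so it is back at rest. I did not see the snap or read the catch joint directly.
- **Other covers:** the arm never went to the orange-grip cover or the pink and purple look-alikes. I did not measure their positions again at the end.

No check failed. One was slightly off: the top camera put the plate about 1 mm higher than nominal, which is within its noise.

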